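Hang the waste pail on the equipment rail

ROBOT

A 6-joint arm with a two-finger parallel gripper is mounted at the origin on a cart in front of the work surface, level with it; the furniture and walls round the work are solid. World frame = base frame: x ahead of the robot, y to its left, z up, the work surface at z = 0. Lengths are in m, angles in rad, forces in N, time in s.
With the tool pointing down it reaches from about 0.375 to 0.9 m from the base axis. Payload 3.1 kg.
Tool frame: the origin (TCP) lies at the centre of the arm's flange, where the gripper is bolted on; the fingertips stand 173 mm ahead of it and the grasp point (between the pads) lies 155 mm ahead of it; z points along the fingers, y is the line along which they close (so a half turn about z gives the same grasp; the last joint's range is limited). The gripper opens to 85 mm and grips with 20 to 120 N. Pads are 22 mm wide; open, the fingers measure 114 mm over their backs; the gripper's body (76 mm by 85 mm) begins 54 mm behind the grasp point. The pads swing forward as they close: fully open they stand 13 mm farther back than shut.
Start: joints at [-1.484, 0.527, 1.433, -0, 1.181, -0.178], TCP at [0.164, -0.603, 0.405] pointing down, gripper open.
Joint ranges: [-3.08, 3.08], [-0.75, 2.2], [0.22, 2.44], [-1.43, 4.57], [0, 2.65], [-2.85, 2.85]. Speed limits (rad/s): [2.79, 2.79, 3.14, 3.14, 3.14, 3.14].

INTERFACE

Orientations are given as a unit quaternion [x, y, z, w].
In Python, from station import * gives the robot as it stands.
- The arm moves only by the shell command python3 -m jog 'ROWS' [OPENING] [FORCE]. ROWS is a JSON object of lists of equal length, an entry for each row: "linear": the shift along the world's x, y, z in mm, a list of three; "turn": the turn about the world's z in units of 5 degrees (1.0 is 5 degrees). A call has 1 to 12 rows; each row shifts and turns the commanded pose from where the row before left it; what a row does not reach is not made up. A row lasts 1/8 s, in which the tool goes at most 62.5 mm and 10.7 degrees, less where a joint would pass 70% of its speed; a pose out of reach is approached as far as the arm can. A call is refused whole if a number of a shift passes 62.5 or a number of a turn 1, either way. A call with a gripper value outside its range is refused whole. OPENING is the opening, from 0 (shut) to 1 (fully open), set as the call begins (- or left out, the last holds). The fingers move at their own pace and stop on an object; FORCE is the grip in N (left out, the last holds). Time passes only in rows, so rows that do not move let the fingers close. It gives the time, the measured TCP pose, the force, the opening and the grip force at its end, in the units of the state.
- sense(): the state, without advancing time (a new reading comes with each control period).
- snapshot(name): name is "scene" or "top" or "wrist"; returns the picture (400x640x3 uint8, red, green, blue); there is no depth.
- get_calibration(name): a dict with "fx", "fy", "cx", "cy" (pixels), "world_to_cam" (4x4, takes a point from world to camera coordinates). Camera axes: x right, y down, z forward; pixel columns grow to the right and rows downward; lengths in m; the calibration is good to about 2 mm. A picture is of the moment at which its call begins: read the wrist's pose just before it. get_calibration takes no time and is no camera call; for the wrist camera it gives the pose at the moment of the call.
- sign_off(): hands the job in; it is judged then, once.
The state is a dict: "t": time; "q": joint angles; "qd": joint speeds; "tau": joint torques, N m; "tcp_pos": TCP position; "tool_rot": TCP orientation; "force": force on the tool from outside, world axes, zero at the start; "ft_torque": the same for the moment, N m; "finger_gap": opening from 0.0 (shut) to 1.0 (fully open); "gripper_force": force on a finger pad.
Only numpy, scipy, OpenCV 4.12 (cv2) and the standard library are available. Lean on these libraries where they do the work, as an engineer would, in place of code of your own. Each camera call takes 0.05 s, during which the arm holds its last target. There are 200 camera calls.

TASK

Set up the small waste pail on the bench rail: take the steel S-hook off its parking stand, hook it over the rail to the right of the black stop with its long lower curl towards you, and slide it along the rail until it presses the stop's rubber buffer in, gently but distinctly, with the hook still down on the rail. Let go there, then hang the pail by its bail from the hook's lower curl so that it hangs free. Do not shove the buffer hard, and leave the bottles and the flask where they are.

Things in the scene. Friction and masses are not known exactly. Their poses are not given: they have to be found in the camera images.
- rail: Fixed flat aluminium bar standing on edge, 10 mm thick (x), 290 mm long (y), 40 mm high, on two grey posts. Origin on the worktop under the rail's middle; z up, y along it to the left, -x the near face; only yaw varies. The posts stand at y = -135 and +135 mm, behind the bar and below its top.
- rail_top (a point): Middle of the rail's top edge, 230 mm above the rail's origin; the edge is free all along and the hook's seat rests on it.
- stop: Black stop block on the rail's near face towards its left (+y) end, where it differs each time; firm. Axes as the rail's. Origin at the rail's mid-thickness, 22 mm below its top edge. Block 24 mm in y (12 each way), x -6 to -24 mm; top 4 mm below the rail's top edge.
- stop_face (a point): On the block's right (-y) face, 12 mm from its origin, where a screw carries a black rubber buffer (buffer_c0), 16 mm diameter, 10 mm long, along -y. The buffer's end lies 10 to 40 mm out from here; this screw setting differs each time and is not measured: feel for it. The buffer springs in at 2.5 N per mm for 4 mm, then is solid; above 10 N is too much.
- hook: Loose steel S-hook, 120 g, 16 mm wide (y), parked upright on the stand; lift it 45 mm straight up to free it. Origin at the middle of the seat (underside of the upper bend); z up, y along the rail when hooked. Upper bend: slot 13 mm wide (x), open below; far lip at +x reaches 35 mm below the seat, flared; shank at x -6.5 to -14.5 mm, 65 mm down, its +y flank meets the buffer.
- hook_tab (a point): Middle of the finger tab over the hook's upper bend, 32 mm above the hook's origin: 20 mm in x, 14 mm in y, standing from 10 to 50 mm above the origin. Grip it across y from above, fingertips staying over 10 mm above the hook's origin to clear the rail.
- hook_curl (a point): Middle of the lower curl, on top of its 10 mm round bar, where the bail rests: 95 mm to -x and 78 mm below the hook's origin. The bar comes from the shank's foot; its upturned end lies 20 mm farther to -x and rises 18 mm above this point. Let go on the rail, the hook sags about 0.08 rad (3 mm play) and this point drops about 7 mm.
- stand: Fixed grey parking stand of the hook: an upright plate 11.5 mm thick (x), 70 mm wide (y), 125 mm high, on a foot 80 x 90 mm. Origin on the worktop under the plate; only yaw varies. The hook sits on the plate's top edge, its lower curl pointing to the stand's -x.
- pail: Loose white plastic pail, 72 mm across the rim, 44 mm high, 140 to 280 g, with a rigid upright wire bail. Origin at the middle of its underside, z up. The bail is an arch of 6 mm wire in the yz plane, legs at y = -37 and +37 mm. The hook's curl passes along x through the space between rim and bail, 61 mm high in the middle.
- pail_tab (a point): Middle of the finger tab on top of the bail, 131 mm above the pail's origin: 20 mm in x, 16 mm in y, standing from 110 to 152 mm above the origin. Grip it across y from above, fingertips staying over 112 mm above the pail's origin.
- pail_bail (a point): Underside of the bail at its middle, 105 mm above the pail's origin: the point that rests in the hook's lower curl.
- vial: Bystander: small amber vial, 28 mm diameter, 50 mm high; origin under its centre.
- small_bottle: Bystander: small white bottle with black cap, 28 mm diameter, 60 mm high; origin under its centre.
- flask_100: Bystander: conical glass flask, 79 mm diameter, 106 mm high, behind the rail; origin under its centre.
- wash_bottle: Bystander: white wash bottle with red cap and bent spout, 62 x 88 x 202 mm, behind the rail; origin under its centre.
Mind the look-alikes: they are no part of the job. Of the things that look like the hook, the larger one is meant.

How it is judged:
By the outcome, as a careful person would: the job done as asked, in the order asked, and still so for the second after the job is handed in, with the robot touching nothing.
It also fails if it takes over 69 s, if anything falls off the work surface, if the arm or the gripper's body presses on something with over 40 N, if the wrist force passes 120 N, or if a joint passes its speed limit or range.

## Working session

There is one attempt and no reset: what is moved stays moved. The work goes in short steps, Python scripts to look and compute and a shell command to move; the robot and the scene stay as the last step left them, time stands still between calls to the robot, and variables do not carry over. Pictures are saved under pics/ and viewed, at most 10 in all, crops included, and the job is handed in when it is done.

```bash
mkdir -p pics; python3 - <<'E'
from station import *
import cv2
for n in("scene","top"):
    im=snapshot(n); cv2.imwrite(f"pics/{n}0.png",cv2.cvtColor(im,cv2.COLOR_RGB2BGR))
    c=get_calibration(n); print(n,c["fx"],c["fy"],c["cx"],c["cy"]); print(c["world_to_cam"])
s=sense();print(s["t"],s["tcp_pos"],s["tool_rot"],s["force"],s["finger_gap"])
E
```

```text
scene 488.2944523380574 488.2944523380574 314.9503224729531 200.35993681604523
[[-0.72965634 -0.68379493 -0.00511082  0.44808628]
 [-0.49246523  0.5306504  -0.68984647  0.39026849]
 [ 0.47442558 -0.50083394 -0.72393766  0.98030453]
 [ 0.          0.          0.          1.        ]]
top 504.88166658368226 504.88166658368226 315.98130241091087 210.63293593724796
[[-0.00445253 -0.9998983  -0.01354874  0.01818314]
 [-0.99704785  0.00547761 -0.07658708  0.57339052]
 [ 0.07665351  0.01316773 -0.99697084  1.47813014]
 [ 0.          0.          0.          1.        ]]
0.1 [ 0.16417371 -0.60272724  0.40384975] [ 9.91181372e-01  1.32508668e-01  3.02969314e-05 -9.69394919e-04] [-0.11173358  0.65540252 -0.58178228] 1.0046251744874055
```

View pics/scene0.png

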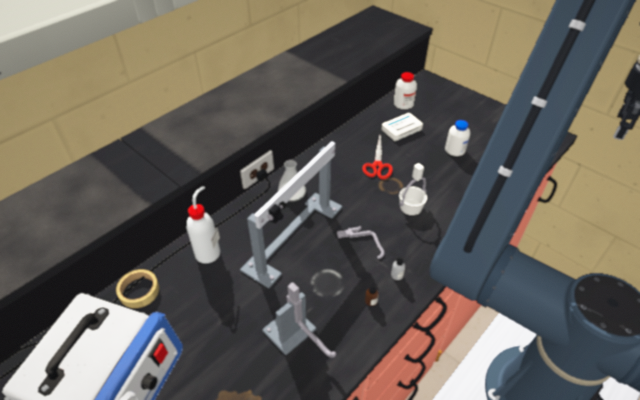

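View pics/top0.png

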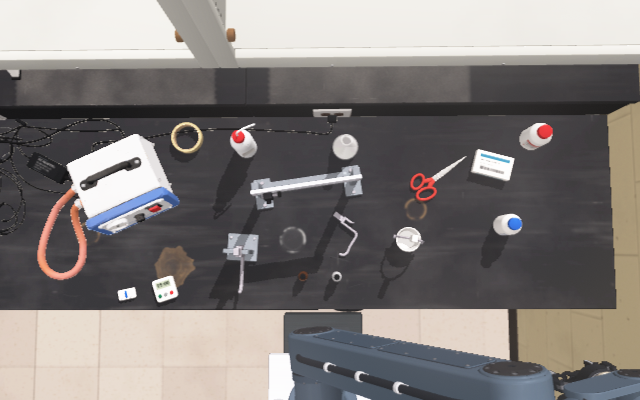

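The scene view shows the hook on its stand at about (295,290), with its curl at (335,353). A look-alike hook lies flat on the bench at (355,235), and the pail is at (412,200). The rail runs from (252,220) to (335,145), with the stop at (278,212). In the top view the candidates for the hook are the one on the stand (241,250) and the lying one (345,235). The one on the stand is parked and larger, so I choose it. Next I check it in close crops.

```bash
python3 - <<'E'
import cv2
a=cv2.imread("pics/top0.png")[160:310,230:430]; cv2.imwrite("pics/topc.png",cv2.resize(a,None,fx=4,fy=4,interpolation=cv2.INTER_CUBIC))
a=cv2.imread("pics/scene0.png")[140:365,235:435]; cv2.imwrite("pics/scenec.png",cv2.resize(a,(533,600),interpolation=cv2.INTER_CUBIC))
E
```

```text
(no output)
```

View pics/topc.png

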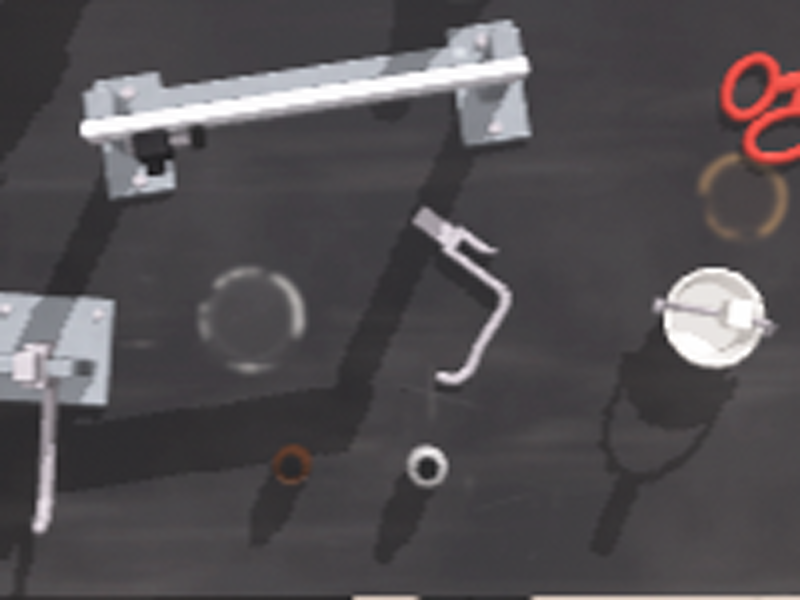

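View pics/scenec.png

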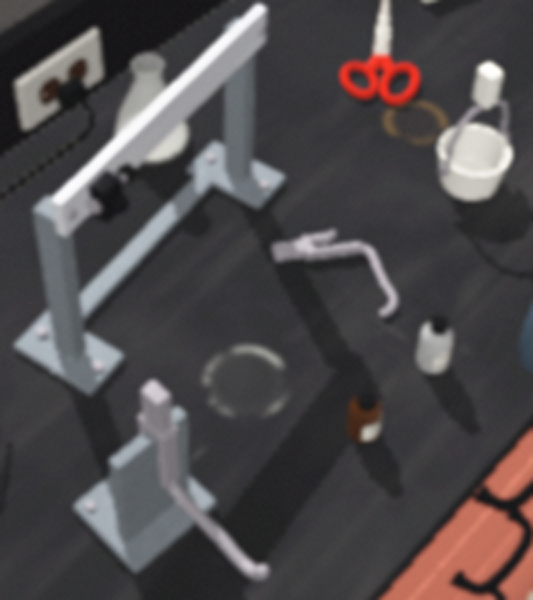

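The crops confirm the choice: the stand hook has its tab at top-crop (30,362) and is bigger than the lying one. The stop is at (152,150) with its buffer end at (205,137). The rail top runs (84,129)–(526,67), and the pail tab is at (740,313).

```bash
cat > h.py <<'E'
import numpy as np
from station import *
def ray(c,u,v):
    W=np.array(c["world_to_cam"]);R=W[:3,:3];o=-R.T@W[:3,3]
    return o,R.T@np.array([(u-c["cx"])/c["fx"],(v-c["cy"])/c["fy"],1])
def atz(c,u,v,z):
    o,d=ray(c,u,v); return o+d*(z-o[2])/d[2]
def proj(c,p):
    W=np.array(c["world_to_cam"]);q=W[:3,:3]@np.array(p)+W[:3,3]
    return np.array([c["fx"]*q[0]/q[2]+c["cx"],c["fy"]*q[1]/q[2]+c["cy"]])
E
python3 - <<'E'
from h import *
np.set_printoptions(precision=4,suppress=True)
T=get_calibration("top");S=get_calibration("scene")
t=lambda u,v,z:atz(T,230+u/4-.4,160+v/4-.4,z)
s=lambda u,v,z:atz(S,235+u*.375-.3,140+v*.375-.3,z)
print("railT",t(84,129,.23),t(526,67,.23),"S",s(60,195,.23),s(258,10,.23))
print("tabT",t(29,354,.175),"S",s(155,388,.175))
print("stand plate ends",t(-20,362,.125),t(92,368,.125),s(118,465,.125),s(180,412,.125))
print("curl end",t(40,525,.065),s(262,570,.065),"shank",t(47,400,.06))
print("pailtab",t(740,309,.152),s(489,68,.152),"rim",t(714,317,.044),s(475,152,.044))
print("bail legs",t(660,306,.06),t(768,328,.06))
print("stop",t(152,148,.226),t(205,137,.208),s(107,195,.21),s(133,172,.208))
print("vial",t(291,465,.05),"sb",t(428,465,.06),"lyhook",t(425,220,.01),t(450,378,.01))
E
```

```text
railT [0.6068 0.1804 0.23  ] [ 0.6452 -0.1037  0.23  ] S [0.6098 0.1782 0.23  ] [ 0.6459 -0.0933  0.23  ]
tabT [0.463  0.2241 0.175 ] S [0.4573 0.2294 0.175 ]
stand plate ends [0.4578 0.2664 0.125 ] [0.4533 0.1891 0.125 ] [0.4545 0.2738 0.125 ] [0.4528 0.2094 0.125 ]
curl end [0.3415 0.234  0.065 ] [0.3396 0.2399 0.065 ] shank [0.4303 0.2305 0.06  ]
pailtab [ 0.4912 -0.2519  0.152 ] [ 0.4909 -0.2489  0.152 ] rim [ 0.488  -0.2525  0.044 ] [ 0.4862 -0.2455  0.044 ]
bail legs [ 0.4958 -0.2112  0.06  ] [ 0.4796 -0.2884  0.06  ]
stop [0.5947 0.1371 0.226 ] [0.6036 0.1044 0.208 ] [0.597  0.1417 0.21  ] [0.6012 0.1086 0.208 ]
vial [0.3826 0.0552 0.05  ] sb [ 0.3828 -0.0434  0.06  ] lyhook [ 0.5622 -0.0439  0.01  ] [ 0.4443 -0.0616  0.01  ]
```

```bash
python3 -m jog '{"linear":[[36,44,4],[36,44,4],[36,44,4],[36,44,4],[36,44,4],[36,44,4],[36,44,4],[30,40,4],[0,0,0],[0,0,0]],"turn":[-0.5,-0.5,-0.5,-0.5,-0.5,-0.5,-0.5,-0.5,0,0]}' 1 40
python3 - <<'E'
from h import *
import cv2
np.set_printoptions(precision=4,suppress=True)
c=get_calibration("wrist"); im=snapshot("wrist"); cv2.imwrite("pics/w1.png",im[:,:,::-1])
s=sense();print(s["t"],s["tcp_pos"],s["tool_rot"]); np.save("w1.npy",c,allow_pickle=True)
print("expected pail tab px",proj(c,[.491,-.2505,.152]))
E
```

```text
t: 1.35
tcp_pos: [0.4461, -0.255, 0.4364]
tool_rot: [0.999, -0.041, -0.0, 0.0]
force: [0.0, -0.5, 0.2]
finger_gap: 0.998
gripper_force: 0.0
1.4 [ 0.4458 -0.2556  0.4364] [ 0.9991 -0.0418 -0.0004  0.    ]
expected pail tab px [313.3744 138.1396]
```

View pics/w1.png

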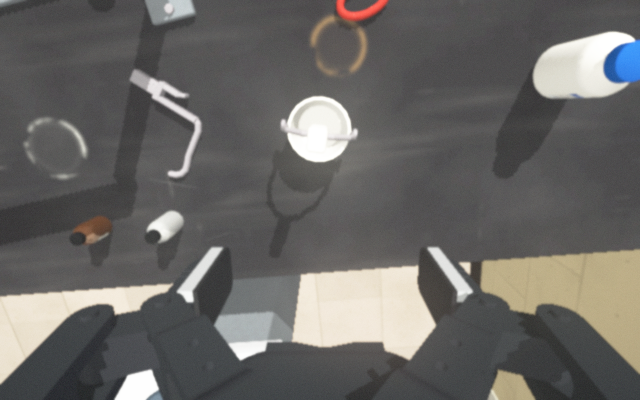

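The pail tab shows at about (318,131) where (313,138) was expected, and the bail legs at (284,125) and (354,133) give a yaw of about -11.5°. That agrees with the first measurement. Now on to the hook.

```bash
python3 -m jog '{"linear":[[-1,60,-2],[-1,60,-2],[-1,60,-2],[-1,60,-2],[-1,60,-2],[-1,60,-2],[-1,60,-2],[-1,60,-2],[0,0,0],[0,0,0]],"turn":[0,0,0,0,0,0,0,0,0,0]}' 1 40
python3 - <<'E'
from h import *
import cv2
np.set_printoptions(precision=4,suppress=True)
c=get_calibration("wrist"); im=snapshot("wrist"); cv2.imwrite("pics/w2.png",im[:,:,::-1])
s=sense();print(s["t"],s["tcp_pos"],s["tool_rot"]); np.save("w2.npy",c,allow_pickle=True)
print("expected tab px",proj(c,[.460,.2265,.175]), "stop",proj(c,[.596,.1395,.226]),c["fx"])
E
```

```text
t: 2.65
tcp_pos: [0.4385, 0.2239, 0.4204]
tool_rot: [0.999, -0.042, -0.0, 0.001]
force: [0.2, -1.0, 0.4]
finger_gap: 0.999
gripper_force: 0.0
2.7 [0.4386 0.2234 0.4205] [ 0.9991 -0.0427 -0.0003  0.0004]
expected tab px [317.0817 178.0225] stop [ 494.4112 -131.5477] 315.34383793694207
```

View pics/w2.png

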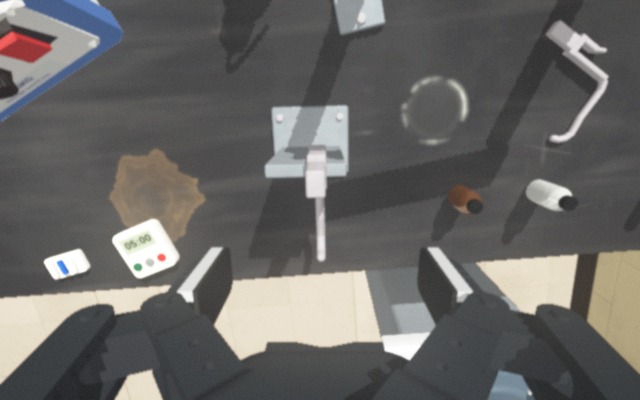

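The tab top is at about (316,180), close to the expected (317,178). The curl runs down to (321,258). The stand plate spans (265,170)–(348,157).

```bash
python3 - <<'E'
from h import *
np.set_printoptions(precision=4,suppress=True)
c=np.load("w2.npy",allow_pickle=True).item()
W=np.array(c["world_to_cam"]);print("cam",-W[:3,:3].T@W[:3,3],W[2,:3])
print("tab",atz(c,316,181,.175),"far end",atz(c,316,168,.175),"plate",atz(c,266,165,.125),atz(c,348,162,.125),"curlend",atz(c,321,258,.065))
print("curl before",atz(c,320,240,.04))
h=np.array([.460,.2265,.125]);
for y in(-.06,-.08,-.1):
  X=np.array([np.cos(y),np.sin(y),0]);Y=np.array([-X[1],X[0],0]);Z=np.array([0,0,1])
  print(y,proj(c,h+X*.01+.05*Z),proj(c,h-X*.01+.05*Z),proj(c,h-X*.115-.06*Z))
c=np.load("w1.npy",allow_pickle=True).item()
print("pail tab",atz(c,318,131,.152),"rim",atz(c,320,128,.044),atz(c,284,125,.06),atz(c,354,133,.06))
E
```

```text
cam [0.5094 0.2174 0.3886] [-0.2796  0.0222 -0.9599]
tab [0.4579 0.2274 0.175 ] far end [0.4671 0.2266 0.175 ] plate [0.4634 0.2707 0.125 ] [0.46   0.2013 0.125 ] curlend [0.3415 0.2352 0.065 ]
curl before [0.3524 0.2357 0.04  ]
-0.06 [316.6243 163.8037] [317.5275 191.8818] [322.3274 254.9051]
-0.08 [316.9159 163.7993] [317.2432 191.8859] [320.2951 254.9337]
-0.1 [317.2077 163.8008] [316.9589 191.8846] [318.2625 254.9254]
pail tab [ 0.4962 -0.2546  0.152 ] rim [ 0.4905 -0.2543  0.044 ] [ 0.498  -0.2165  0.06  ] [ 0.4834 -0.2906  0.06  ]
```

```bash
python3 -m jog '{"linear":[[9,2,-25],[10,1,-35],[0,0,-30],[0,0,-15],[0,0,0]],"turn":[0.1,0,0,0,0]}' 1 40; python3 -m jog '{"linear":[[0,0,0],[0,0,0],[0,0,0],[0,0,0],[0,0,0]],"turn":[0,0,0,0,0]}' 0 50
```

```text
t: 3.32
tcp_pos: [0.4574, 0.2267, 0.3151]
tool_rot: [0.999, -0.038, -0.001, 0.0]
force: [-0.1, 0.3, 0.9]
finger_gap: 1.001
gripper_force: 0.0
t: 3.95
tcp_pos: [0.4572, 0.2282, 0.3162]
tool_rot: [0.999, -0.037, 0.0, -0.0]
force: [-0.2, -0.3, 4.4]
finger_gap: 0.151
gripper_force: 49.8
```

```bash
python3 -m jog '{"linear":[[0,0,8],[0,0,16],[0,0,24],[0,0,30],[0,0,30],[0,0,30],[0,0,30]],"turn":[0,0,0,0,0,0,0]}' - 60; python3 -m jog '{"linear":[[10,-20,4],[20,-36,4],[20,-40,0],[20,-40,0],[20,-30,0],[8,-12,0],[0,0,0],[0,0,0],[0,0,0]],"turn":[0.4,0.5,0.5,0.5,0.4,0.1,0,0,0]}'
python3 - <<'E'
from h import *
import cv2
np.set_printoptions(precision=4,suppress=True)
c=get_calibration("wrist"); im=snapshot("wrist"); cv2.imwrite("pics/w3.png",im[:,:,::-1])
s=sense();print(s["t"],s["tcp_pos"],s["tool_rot"],s["force"]); np.save("w3.npy",c,allow_pickle=True)
E
```

```text
t: 4.82
tcp_pos: [0.4568, 0.2279, 0.4847]
tool_rot: [0.999, -0.037, -0.0, 0.0]
force: [-0.1, 0.5, -1.3]
finger_gap: 0.152
gripper_force: 58.4
t: 5.95
tcp_pos: [0.5545, 0.0512, 0.4918]
tool_rot: [0.998, 0.068, -0.0, -0.0]
force: [-0.5, 0.9, -2.3]
finger_gap: 0.154
gripper_force: 58.6
6.0 [0.5546 0.0511 0.4918] [ 0.9977  0.0681 -0.0001 -0.0001] [-0.8584 -0.9959 -1.3854]
```

View pics/w3.png

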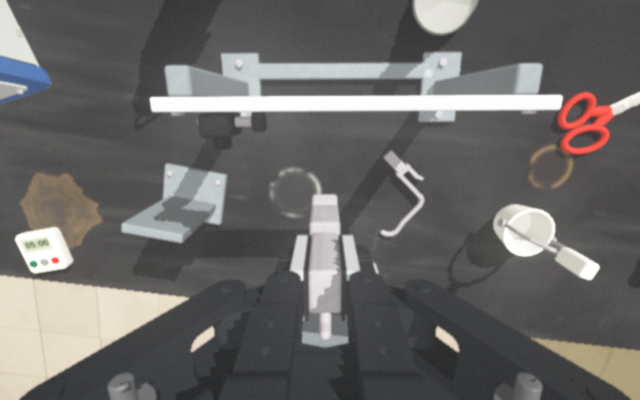

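The hook hangs in the gripper, with its bend front at about (325,195). The rail top strip runs (151,104)–(561,102) and the buffer end is at (265,121). I take edge profiles for accuracy.

```bash
python3 - <<'E'
from h import *
import cv2
np.set_printoptions(precision=4,suppress=True)
c=np.load("w3.npy",allow_pickle=True).item(); g=cv2.imread("pics/w3.png",0)
W=np.array(c["world_to_cam"]);print("cam",-W[:3,:3].T@W[:3,3])
for u in(300,350,400,500,200): 
  r=g[90:120,u].astype(int); print(u,r)
print(g[190:350:3,325])
pts=[atz(c,u,v,.23) for u,v in((151,104),(561,102),(265,121),(216,124))];print(np.array(pts)); 
print("bufend z.208",atz(c,265,121,.208),"stop top",atz(c,200,120,.226),atz(c,232,120,.226))
s=[.5546,.0511,.4918];y=.136;X=np.array([np.cos(y),np.sin(y),0])
o=np.array([s[0],s[1],s[2]-.191])
for n,x,z in(("tab +x top",.01,.05),("tab -x top",-.01,.05),("tab+x bot",.01,.01),("bend front top",.0145,.008),("bend front 0",.0145,0),("lip bot",.0145,-.035),("tip",-.115,-.06)):
  print(n,proj(c,o+X*x+np.array([0,0,z])))
E
```

```text
cam [0.625  0.0604 0.46  ]
300 [ 97  96  95  97 105 150 226 251 254 254 254 254 254 254 254 253 253 253
 252 248 224 167 121 103  98  98  98  99 100  98]
350 [ 87  89  89  92 104 159 233 252 254 254 254 254 254 254 253 253 253 253
 251 244 211 150 109  98  92  91  91  90  94  93]
400 [ 88  88  90  91 109 170 236 252 254 254 254 254 254 253 253 253 253 252
 250 236 197 138 106  97  98  96  91  90  94  92]
500 [124 120 127 130 170 234 253 254 254 254 254 254 253 253 253 253 253 253
 248 221 156 105  92  87  88  89  88  88  86  85]
200 [145 145 146 144 140 146 182 236 252 254 254 254 254 253 253 253 253 253
 253 251 240 200 140 101  80  74  74  75  74  78]
[ 84 114 222 224 228 202 194 193 198 197 198 225 225 226 210 203 196 199
 199 199 198 196 198 198 198 195 199 230 234 230 228 227 223 178 168 164
 164 161 163 163 164 214 234 234 227 214 216 221 234 227 178 168 146  72]
[[ 0.6079  0.1807  0.23  ]
 [ 0.6481 -0.1034  0.23  ]
 [ 0.6071  0.1006  0.23  ]
 [ 0.6003  0.1351  0.23  ]]
bufend z.208 [0.6054 0.1045 0.208 ] stop top [0.6012 0.1479 0.226 ] [0.6043 0.125  0.226 ]
tab +x top [323.6438 267.4274]
tab -x top [323.6915 311.7307]
tab+x bot [323.8564 228.0598]
bend front top [323.8576 218.3637]
bend front 0 [323.8883 213.1137]
lip bot [323.9952 194.8332]
tip [324.1455 335.8077]
```

```bash
python3 -m jog '{"linear":[[20,7,0],[30,9,0],[17,6,0],[2,1,0],[0,0,0],[0,0,0]],"turn":[0.05,0,0,0,0,0]}'
python3 - <<'E'
from h import *
np.set_printoptions(precision=4,suppress=True)
s=sense();print(s["tcp_pos"],2*np.arctan2(s["tool_rot"][1],s["tool_rot"][0]),s["force"]);p=s["tcp_pos"]
R=np.array([.6249,.0602]);Y=np.array([-.140,.990]);X=np.array([.990,.140]);h=p[:2]-.0007*X
print("x err",(h-R)@X,"s off",(h-R)@Y)
E
```

```text
t: 6.75
tcp_pos: [0.6234, 0.073, 0.4918]
tool_rot: [0.998, 0.07, -0.0, 0.0]
force: [0.8, 0.2, -1.4]
finger_gap: 0.15
gripper_force: 58.6
[0.6234 0.073  0.4918] 0.1392605884640499 [ 0.8141  0.2459 -1.363 ]
x err -0.0003708636339808843 s off 0.012842109248337227
```

Well aligned. I descend in stages and watch the force.

```bash
python3 -m jog '{"linear":[[0,0,-12],[0,0,-20],[0,0,-16],[0,0,0]],"turn":[0,0,0,0]}'; python3 -m jog '{"linear":[[0,0,-10],[0,0,-6],[0,0,0],[0,0,0]],"turn":[0,0,0,0]}'
```

```text
t: 7.25
tcp_pos: [0.6242, 0.0728, 0.4423]
tool_rot: [0.998, 0.069, -0.001, -0.0]
force: [0.6, 0.2, -2.2]
finger_gap: 0.153
gripper_force: 59.9
t: 7.75
tcp_pos: [0.6241, 0.073, 0.4278]
tool_rot: [0.998, 0.07, -0.0, 0.0]
force: [0.6, 1.1, -1.6]
finger_gap: 0.154
gripper_force: 59.9
```

```bash
python3 -m jog '{"linear":[[0,0,-3],[0,0,-1.5],[0,0,0],[0,0,0]],"turn":[0,0,0,0]}'; python3 -m jog '{"linear":[[0,0,-1.5],[0,0,0],[0,0,0]],"turn":[0,0,0]}';  python3 -m jog '{"linear":[[0,0,-1],[0,0,0],[0,0,0]],"turn":[0,0,0]}'
```

```text
t: 8.25
tcp_pos: [0.6242, 0.073, 0.4232]
tool_rot: [0.998, 0.07, 0.0, 0.0]
force: [-0.9, -0.3, -1.9]
finger_gap: 0.152
gripper_force: 59.9
t: 8.62
tcp_pos: [0.6242, 0.073, 0.4217]
tool_rot: [0.998, 0.07, -0.0, -0.0]
force: [0.2, 0.2, -1.3]
finger_gap: 0.154
gripper_force: 59.9
t: 9.0
tcp_pos: [0.6242, 0.073, 0.4213]
tool_rot: [0.998, 0.07, 0.0, 0.0]
force: [-1.1, -0.1, 3.6]
finger_gap: 0.152
gripper_force: 60.5
```

The hook is seated, with about 5 N downward contact. I slide it towards the stop.

```bash
python3 -m jog '{"linear":[[-0.7,5,0],[-0.7,5,0],[-0.7,5,0],[0,0,0]],"turn":[0,0,0,0]}'; python3 -m jog '{"linear":[[-0.3,2,0],[-0.3,2,0],[0,0,0]],"turn":[0,0,0]}'; python3 -m jog '{"linear":[[-0.2,1.5,0],[0,0,0],[0,0,0]],"turn":[0,0,0]}'
```

```text
t: 9.5
tcp_pos: [0.6224, 0.0885, 0.4213]
tool_rot: [0.998, 0.07, 0.001, -0.0]
force: [-0.1, -1.3, 4.9]
finger_gap: 0.154
gripper_force: 60.8
t: 9.88
tcp_pos: [0.6218, 0.0919, 0.4213]
tool_rot: [0.998, 0.07, 0.001, 0.0]
force: [0.2, -3.6, 5.6]
finger_gap: 0.155
gripper_force: 60.8
t: 10.25
tcp_pos: [0.6216, 0.0933, 0.4213]
tool_rot: [0.998, 0.07, 0.001, 0.0]
force: [0.9, -4.0, 5.1]
finger_gap: 0.157
gripper_force: 60.8
```

```bash
python3 -m jog '{"linear":[[-0.1,0.7,0],[0,0,0]],"turn":[0,0]}'; python3 -m jog '{"linear":[[-0.1,0.7,0],[0,0,0]],"turn":[0,0]}'|sed -n '2p;4p'; python3 - <<'E'
from station import *
import numpy as np
f=[]
for i in range(6):
    f.append(sense()["force"]); snapshot("scene")
print(np.round(f,1).tolist(),sense()["tcp_pos"])
E
```

```text
t: 10.5
tcp_pos: [0.6215, 0.0939, 0.4213]
tool_rot: [0.998, 0.07, 0.001, 0.001]
force: [1.4, -3.6, 5.0]
finger_gap: 0.151
gripper_force: 60.8
tcp_pos: [0.6214, 0.0946, 0.4213]
force: [0.2, -4.5, 5.4]
[[0.2, -4.5, 5.4], [0.6, -4.2, 5.5], [0.9, -3.6, 5.3], [1.4, -3.7, 5.8], [0.3, -4.6, 6.0], [1.0, -3.8, 5.8]] [0.62141749 0.09457772 0.42129538]
```

Roughly constant -4 N while moving looks like rail friction, and contact is expected about 4 mm on. I ease the down force and continue in 1 mm steps.

```bash
python3 -m jog '{"linear":[[0,0,0.4],[0,0,0]],"turn":[0,0]}'|sed -n '2p;4p'; for i in 1; do python3 -m jog '{"linear":[[-0.1,1,0],[0,0,0]],"turn":[0,0]}'|sed -n '2p;4p'; python3 -m jog '{"linear":[[-0.1,1,0],[0,0,0]],"turn":[0,0]}'|sed -n '2p;4p'; done
```

```text
tcp_pos: [0.6213, 0.0949, 0.4213]
force: [1.6, -3.6, 4.5]
tcp_pos: [0.6211, 0.0959, 0.4213]
force: [0.7, -4.6, 5.9]
tcp_pos: [0.6209, 0.0968, 0.4213]
force: [0.6, -3.1, 5.4]
```

```bash
python3 -m jog '{"linear":[[0,0,0.6],[0,0,0]],"turn":[0,0]}'|sed -n '2p;4p'; python3 -m jog '{"linear":[[-0.1,1,0],[0,0,0]],"turn":[0,0]}'|sed -n '2p;4p'; python3 -m jog '{"linear":[[-0.1,1,0],[0,0,0]],"turn":[0,0]}'|sed -n '2p;4p'
```

```text
tcp_pos: [0.6207, 0.0972, 0.4213]
force: [0.5, -1.2, 2.8]
tcp_pos: [0.6206, 0.0981, 0.4213]
force: [0.1, -2.1, 1.4]
tcp_pos: [0.6204, 0.0991, 0.4213]
force: [0.1, -1.7, 1.7]
```

```bash
J(){ sed -n '2p;4p'; }; python3 -m jog '{"linear":[[-0.1,1,0],[0,0,0]],"turn":[0,0]}'|J; python3 -m jog '{"linear":[[-0.1,1,0],[0,0,0]],"turn":[0,0]}'|J
```

```text
tcp_pos: [0.6204, 0.0999, 0.4213]
force: [0.2, -1.3, -0.4]
tcp_pos: [0.6203, 0.1007, 0.4213]
force: [-0.7, -4.0, -0.8]
```

```bash
J(){ sed -n '2p;4p'; }; python3 -m jog '{"linear":[[-0.1,1,0],[0,0,0]],"turn":[0,0]}'|J
```

```text
tcp_pos: [0.6202, 0.1016, 0.4214]
force: [-1.0, -4.6, -0.6]
```

```bash
J(){ sed -n '2p;4p'; }; python3 -m jog '{"linear":[[0,0,-0.6],[0,0,0]],"turn":[0,0]}'|J; python3 -m jog '{"linear":[[-0.1,0.6,0],[0,0,0],[0,0,0]],"turn":[0,0,0]}'|J; python3 - <<'E'
from station import *
import numpy as np
f=[]
for i in range(6):
    f.append(sense()["force"]); snapshot("scene")
print(np.round(np.mean(f,0),1),sense()["tcp_pos"])
E
```

```text
tcp_pos: [0.6202, 0.1015, 0.4213]
force: [-0.7, -4.2, 0.8]
tcp_pos: [0.6202, 0.1019, 0.4213]
force: [-1.0, -4.9, 1.6]
[-1.2 -5.5  1.1] [0.62017038 0.10192671 0.42133691]
```

The buffer is pressed in by about 1.8 mm (around 4.5 N). I let go here.

```bash
python3 -m jog '{"linear":[[0,0,0],[0,0,0],[0,0,0],[0,0,0]],"turn":[0,0,0,0]}' 0.45 50;  python3 -m jog '{"linear":[[0,0,10],[0,0,25],[0,0,35],[0,0,30],[0,0,0],[0,0,0]],"turn":[0,0,0,0,0,0]}'
python3 - <<'E'
from h import *
import cv2
np.set_printoptions(precision=4,suppress=True)
c=get_calibration("wrist"); w=snapshot("wrist");cw=get_calibration("wrist"); t=snapshot("top"); s=snapshot("scene"); np.save("w4.npy",c,allow_pickle=True)
cv2.imwrite("pics/w4.png",w[:,:,::-1]);cv2.imwrite("pics/t4.png",t[:,:,::-1]);cv2.imwrite("pics/s4.png",s[:,:,::-1])
a=cv2.resize(w,(800,500))[:300]
b=cv2.resize(s[160:310,230:430],(400,300),interpolation=cv2.INTER_CUBIC)
d=cv2.resize(t[160:310,230:430],(400,300),interpolation=cv2.INTER_CUBIC)
cv2.imwrite("pics/m4.png",np.vstack([a,np.hstack([b,d])])[:,:,::-1])
E
```

```text
t: 14.72
tcp_pos: [0.6203, 0.1028, 0.4211]
tool_rot: [0.998, 0.07, 0.0, -0.0]
force: [-0.1, 0.6, 0.4]
finger_gap: 0.45
gripper_force: 0.0
t: 15.48
tcp_pos: [0.6199, 0.1025, 0.5206]
tool_rot: [0.998, 0.07, -0.001, -0.0]
force: [0.9, 1.0, 0.5]
finger_gap: 0.445
gripper_force: 0.0
```

View pics/m4.png

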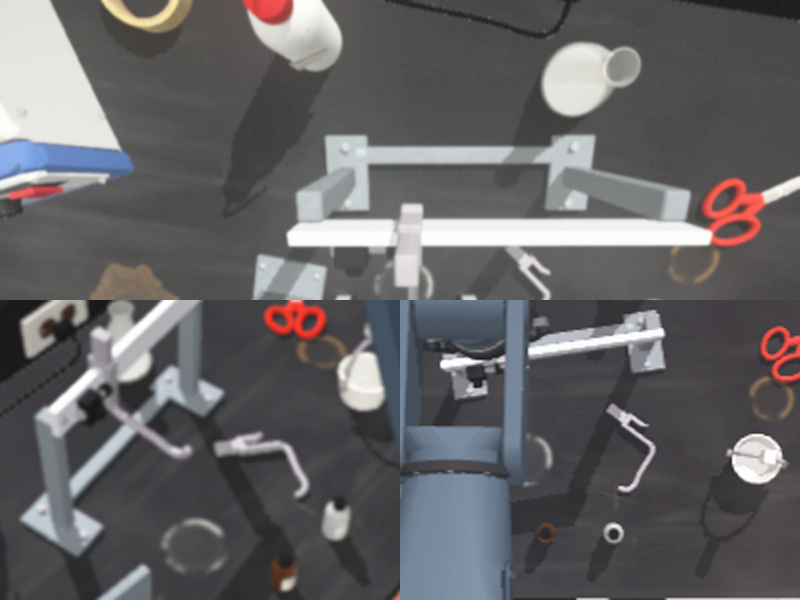

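The hook sits on the rail against the buffer, with its curl tip at scene px (321,236) pointing towards the robot. The bystanders are unmoved. Now the pail.

```bash
python3 -m jog '{"linear":[[-18,-51,0],[-18,-51,-10],[-18,-51,-22],[-18,-51,-22],[-18,-51,-22],[-19,-51,-22],[-19,-49,-22],[0,0,0],[0,0,0]],"turn":[-0.6,-0.6,-0.6,-0.6,-0.6,-0.6,-0.4,0,0]}' 1 50
python3 - <<'E'
from h import *
import cv2
np.set_printoptions(precision=4,suppress=True)
c=np.load("w4.npy",allow_pickle=True).item()
print("hook tab top (approx)",atz(c,328.5,175,.28))
print("curl S",atz(get_calibration("scene"),321.5,236,.163))
c=get_calibration("wrist"); w=snapshot("wrist"); cv2.imwrite("pics/w5.png",w[:,:,::-1]); np.save("w5.npy",c,allow_pickle=True)
print(sense()["tcp_pos"],sense()["tool_rot"]); print(proj(c,[.492,-.2525,.152]),proj(c,[.492,-.2525,.044]))
cv2.imwrite("pics/c5.png",cv2.resize(w[60:360,120:520],(800,600),interpolation=cv2.INTER_CUBIC)[:,:,::-1])
E
```

```text
t: 16.75
tcp_pos: [0.4922, -0.2525, 0.4005]
tool_rot: [0.994, -0.105, -0.001, -0.001]
force: [-0.4, -0.9, 0.6]
finger_gap: 1.001
gripper_force: 0.0
hook tab top (approx) [0.6443 0.1027 0.28  ]
curl S [0.507  0.0923 0.163 ]
[ 0.4925 -0.2519  0.401 ] [ 0.9945 -0.1044 -0.0001 -0.0004]
[324.376 205.748] [324.4975 173.5876]
```

View pics/c5.png

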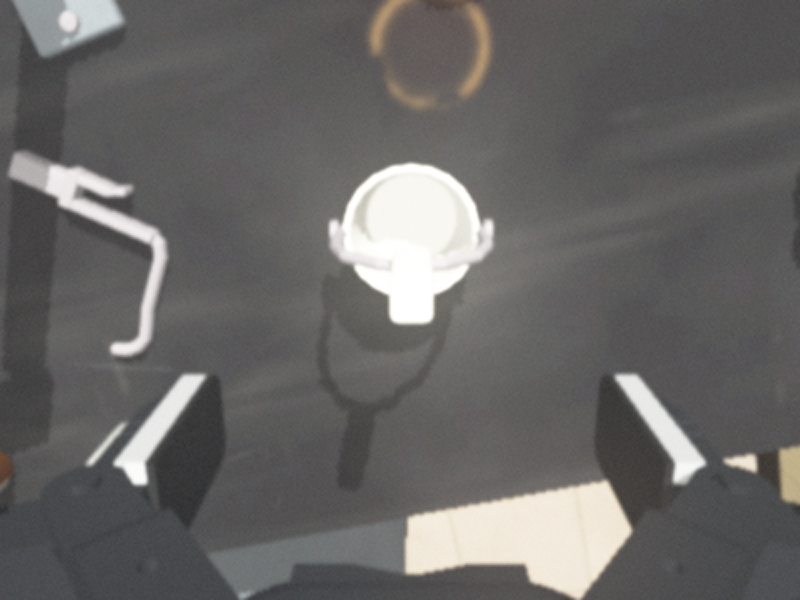

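The tab is centred at crop (411,~290), the rim centre at (411,228) matches the prediction, and the bail is level with the grip axis. I descend and grip.

```bash
python3 -m jog '{"linear":[[0,-0.5,-25],[0,0,-35],[0,0,-30],[0,0,-17],[0,0,0]],"turn":[0,0,0,0,0]}' 1 50; python3 -m jog '{"linear":[[0,0,0],[0,0,0],[0,0,0],[0,0,0],[0,0,0]],"turn":[0,0,0,0,0]}' 0 60; python3 -m jog '{"linear":[[0,0,10],[0,0,20],[0,0,30],[0,0,30],[0,0,20],[0,0,0],[0,0,0]],"turn":[0,0,0,0,0,0,0]}'
```

```text
t: 17.42
tcp_pos: [0.4927, -0.2514, 0.2934]
tool_rot: [0.995, -0.103, -0.001, -0.001]
force: [0.4, 0.0, 0.8]
finger_gap: 1.0
gripper_force: 0.0
t: 18.05
tcp_pos: [0.4925, -0.2531, 0.2947]
tool_rot: [0.994, -0.105, 0.001, 0.0]
force: [-0.8, 1.5, 5.1]
finger_gap: 0.18
gripper_force: 59.0
t: 18.92
tcp_pos: [0.4918, -0.2527, 0.4032]
tool_rot: [0.995, -0.105, -0.001, -0.001]
force: [0.4, 0.2, -2.6]
finger_gap: 0.179
gripper_force: 58.6
```

```bash
python3 - <<'E'
from h import *
np.set_printoptions(precision=4,suppress=True)
c=np.load("w4.npy",allow_pickle=True).item();S=get_calibration("scene")
y=.141;X=np.array([np.cos(y),np.sin(y),0]);Y=np.array([-X[1],X[0],0]);Z=np.array([0,0,1])
R=np.array([.6249,.0602,.23])
for off in(.030,.036,.042):
  O=R+Y*off
  def P(x,z,a=.08): return O+X*(x*np.cos(a)-z*np.sin(a))+Z*(z*np.cos(a)+x*np.sin(a))
  print(off,O,"w4 tab",proj(c,P(-.01,.05)),proj(c,P(.01,.05)),"lip",proj(c,P(.0145,0)),"S tab",proj(S,P(0,.05)),"S curl tip",proj(S,P(-.115,-.06)),"curl",P(-.095,-.078))
import cv2
a=cv2.imread("pics/s4.png")[155:250,260:360]; d=cv2.imread("pics/w4.png")[120:240,270:390]
cv2.imwrite("pics/m6.png",np.hstack([cv2.resize(a,(420,400),interpolation=2),cv2.resize(d,(380,400),interpolation=2)]))
E
```

```text
0.03 [0.6207 0.0899 0.23  ] w4 tab [341.5175 228.2452] [342.0051 202.3406] lip [338.9796 174.7362] S tab [284.2718 172.2275] S curl tip [325.3643 230.7749] curl [0.5331 0.0775 0.1447]
0.036 [0.6198 0.0958 0.23  ] w4 tab [333.1261 228.2642] [333.3396 202.3604] lip [331.7978 174.7529] S tab [282.524  173.8388] S curl tip [323.8183 232.5055] curl [0.5323 0.0834 0.1447]
0.042 [0.619  0.1018 0.23  ] w4 tab [324.7349 228.2831] [324.6743 202.3803] lip [324.6161 174.7696] S tab [280.7646 175.4608] S curl tip [322.2625 234.247 ] curl [0.5314 0.0894 0.1447]
```

View pics/m6.png

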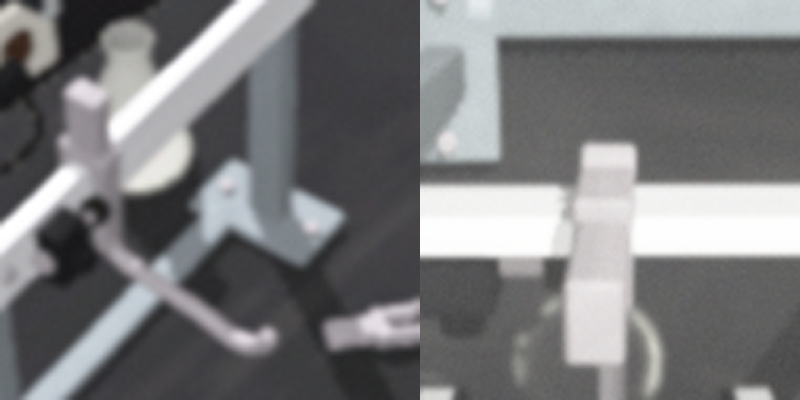

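The tab top in the w4 crop lies at px (325,203–229), which fits the sagging hook model at offset 0.0415. The scene tip at (323,236) agrees too. So the curl is at (0.5314, 0.089, 0.1447). The wrist camera would pass close over the hook tab, so I check joint 6 for carrying the pail with the tool turned half round.

```bash
python3 - <<'E'
from station import *
import numpy as np
s=sense();print(np.round(s["q"],3),s["t"],s["tcp_pos"])
X=np.array([.990,.1406]);c=np.array([.5314,.089])
print("entry",c-X*.09,"curl",c)
E
```

```text
[-0.677  0.433  1.616 -0.     1.095  1.104] 18.925 [ 0.49182695 -0.25273752  0.40321526]
entry [0.4423   0.076346] curl [0.5314 0.089 ]
```

```bash
python3 -m jog '{"linear":[[-1,5,0],[-1,9,0],[-1,9,0],[-1,9,0],[-1,9,0],[-1,9,0],[-1,9,0],[-1,9,0],[-1,9,0],[-1,9,0],[-1,9,0],[-1,9,0]],"turn":[1,1,1,1,1,1,1,1,1,1,1,1]}'|sed -n '2,4p'; python3 -m jog '{"linear":[[-1,9,0],[-1,9,0],[-1,9,0],[-1,9,0],[-1,9,0],[-1,9,0],[-1,9,0],[-1,9,0],[-1,9,0],[-1,9,0],[-1,9,0],[-1,9,0]],"turn":[1,1,1,1,1,1,1,1,1,1,1,1]}'|sed -n '2,4p'; python3 -m jog '{"linear":[[-1,9,0],[-1,9,0],[-1,9,0],[-1,9,0],[-1,9,0],[-1,9,0],[-1,9,0],[-1,9,0],[-1,9,0],[-1,9,0],[-1,9,0],[-1,9,0]],"turn":[1,1,1,1,1,1,1,1,1,1,1,1]}'; python3 -m jog '{"linear":[[-3,2,0],[-3,2,0],[-4,2,0],[-4,2,0],[0,0,0],[0,0,0]],"turn":[1,1,1,1,0,0]}'
```

```text
tcp_pos: [0.4799, -0.1486, 0.4026]
tool_rot: [0.913, 0.408, -0.001, -0.001]
force: [0.1, -0.4, -1.4]
tcp_pos: [0.4678, -0.0406, 0.4028]
tool_rot: [0.587, 0.81, -0.001, -0.002]
force: [0.5, 0.5, -2.4]
t: 23.42
tcp_pos: [0.4558, 0.0672, 0.4028]
tool_rot: [0.103, 0.995, -0.0, -0.002]
force: [0.8, -0.8, -1.9]
finger_gap: 0.175
gripper_force: 58.6
t: 24.18
tcp_pos: [0.4423, 0.0749, 0.4036]
tool_rot: [-0.069, 0.998, 0.0, -0.001]
force: [-0.1, -0.0, -2.0]
finger_gap: 0.181
gripper_force: 58.6
```

```bash
python3 -m jog '{"linear":[[0,0.7,-10],[0,0.7,-18],[0,0,-10],[0,0,0],[0,0,0]],"turn":[0,0,0,0,0]}'|sed -n '2,4p'; python3 -m jog '{"linear":[[10,1.4,0],[15,2.1,0],[15,2.1,0],[10,1.4,0],[0,0,0]],"turn":[0,0,0,0,0]}'|sed -n '2,4p'
```

```text
tcp_pos: [0.4426, 0.0763, 0.3663]
tool_rot: [-0.069, 0.998, -0.0, 0.0]
force: [0.3, -0.1, -2.4]
tcp_pos: [0.4933, 0.0834, 0.366]
tool_rot: [-0.07, 0.998, -0.0, 0.0]
force: [-0.4, 0.3, -1.9]
```

```bash
python3 -m jog '{"linear":[[10,1.4,0],[15,2.1,0],[10,1.4,0],[4,0.5,0],[0,0,0],[0,0,0]],"turn":[0,0,0,0,0,0]}'|sed -n '1,4p'
```

```text
t: 26.18
tcp_pos: [0.5309, 0.0888, 0.366]
tool_rot: [-0.07, 0.998, 0.0, -0.0]
force: [-0.7, 0.8, -1.8]
```

```bash
python3 -m jog '{"linear":[[0,0,-8],[0,0,-12],[0,0,-6],[0,0,0]],"turn":[0,0,0,0]}'|sed -n '2p;4p'; python3 -m jog '{"linear":[[0,0,-2],[0,0,-1],[0,0,0]],"turn":[0,0,0]}'|sed -n '2p;4p'; python3 -m jog '{"linear":[[0,0,-1.5],[0,0,-1],[0,0,0]],"turn":[0,0,0]}'|sed -n '2p;4p'
```

```text
tcp_pos: [0.531, 0.0888, 0.3392]
force: [0.7, -0.0, -2.8]
tcp_pos: [0.5316, 0.0887, 0.3376]
force: [0.7, 0.6, 0.3]
tcp_pos: [0.532, 0.0888, 0.3363]
force: [-0.8, 0.4, 8.8]
```

```bash
python3 -m jog '{"linear":[[0,0,1.3],[0,0,0],[0,0,0]],"turn":[0,0,0]}'|sed -n '2p;4p'; python3 -m jog '{"linear":[[0,0,0],[0,0,0],[0,0,0],[0,0,0],[0,0,0]],"turn":[0,0,0,0,0]}' 0.5 40; python3 -m jog '{"linear":[[0,0,6],[0,0,14],[0,0,25],[0,0,35],[0,0,30],[0,0,0]],"turn":[0,0,0,0,0,0]}'
```

```text
tcp_pos: [0.5319, 0.0888, 0.3366]
force: [0.5, 0.2, 5.8]
t: 28.42
tcp_pos: [0.5313, 0.0888, 0.3358]
tool_rot: [-0.07, 0.998, 0.0, -0.0]
force: [-0.1, -0.3, 0.6]
finger_gap: 0.499
gripper_force: 0.0
t: 29.18
tcp_pos: [0.5319, 0.0888, 0.4495]
tool_rot: [-0.07, 0.998, -0.0, 0.004]
force: [-1.1, -0.2, -0.2]
finger_gap: 0.503
gripper_force: 0.0
```

Now I move clear and check numerically, as the picture budget is used up.

```bash
python3 -m jog '{"linear":[[0,-30,15],[-10,-50,10],[-10,-55,0],[-10,-55,0],[-10,-55,0],[-10,-55,0],[0,-40,0],[0,0,0],[0,0,0],[0,0,0],[0,0,0]],"turn":[0,0,0,0,0,0,0,0,0,0,0]}'|sed -n '1,4p'
python3 - <<'E'
from h import *
import cv2,time
np.set_printoptions(precision=4,suppress=True)
for n in("scene","top"):
  c=get_calibration(n); old=cv2.imread(f"pics/{n}0.png",0); im=snapshot(n); g=cv2.cvtColor(im,cv2.COLOR_RGB2GRAY)
  for i in range(8): im2=snapshot(n)
  print(n,"motion over .4s",np.abs(im2.astype(int)-im).max(2)[100:330,200:460].__gt__(40).sum())
  cv2.imwrite(f"pics/{n}9.png",im2[:,:,::-1]); g=cv2.cvtColor(im2,cv2.COLOR_RGB2GRAY)
  m=((g>190)&(old<150)).astype(np.uint8); k,l,st,ce=cv2.connectedComponentsWithStats(m)
  for i in range(1,k):
    if st[i,4]>40: print(st[i],ce[i])
  for nm,p in(("rim",[.531,.089,.084]),("base",[.531,.089,.04]),("tab top",[.531,.089,.192]),("hooktab",[.617,.1013,.28])): print(nm,proj(c,p))
E
```

```text
t: 30.55
tcp_pos: [0.4814, -0.2501, 0.4709]
tool_rot: [-0.07, 0.998, 0.0, -0.0]
force: [0.3, 0.5, 0.1]
scene motion over .4s 0
[514  97  13   8  86] [520.1395 100.186 ]
[502 193  12   7  68] [507.25   195.5441]
[305 217  24  52 777] [314.852  247.0051]
[298 239  10  19  67] [301.2985 247.0448]
[492 274  10   6  49] [496.5102 275.9796]
[610 369  30  23 281] [625.4199 379.4626]
rim [314.6694 251.5148]
base [314.7719 262.8999]
tab top [314.3914 220.637 ]
hooktab [280.0801 174.9849]
top motion over .4s 32
[291 210  14  10  92] [296.7826 214.8152]
[280 212  25  23 295] [290.5424 224.9017]
[ 408  345  102   55 4229] [462.1109 376.8208]
[322 353  24  16 204] [335.0784 358.348 ]
rim [289.8594 223.9952]
base [290.8369 224.7487]
tab top [287.1863 221.9349]
hooktab [279.7028 185.2686]
```

The pail hangs at the predicted place. I let any swing settle, check that the hook has not moved, and hand in.

```bash
python3 -m jog '{"linear":[[0,0,0],[0,0,0],[0,0,0],[0,0,0],[0,0,0],[0,0,0],[0,0,0],[0,0,0],[0,0,0],[0,0,0],[0,0,0],[0,0,0]],"turn":[0,0,0,0,0,0,0,0,0,0,0,0]}'|sed -n '1,2p'
python3 - <<'E'
from h import *
import cv2
s4=cv2.imread("pics/s4.png"); im=snapshot("scene")[:,:,::-1].copy(); t1=snapshot("top").astype(int)
for i in range(8): t2=snapshot("top")
d=np.abs(t2-t1).max(2)>40; print("top motion",d[100:330,200:460].sum(),np.argwhere(d)[:5].tolist())
T=s4[160:200,270:292]; r=cv2.matchTemplate(im[150:212,258:305],T,cv2.TM_CCOEFF_NORMED); print("hook tab shift px",cv2.minMaxLoc(r)[1],np.subtract(cv2.minMaxLoc(r)[3],(12,10)))
s0=cv2.imread("pics/scene0.png")
for n,(x,y) in dict(vial=(372,297),sb=(398,269),flask=(291,180),wash=(203,235)).items():
  T=s0[y-14:y+14,x-9:x+9]; r=cv2.matchTemplate(im[y-22:y+22,x-17:x+17],T,cv2.TM_CCOEFF_NORMED); print(n,round(cv2.minMaxLoc(r)[1],3),np.subtract(cv2.minMaxLoc(r)[3],(8,8)))
E
```

```text
t: 32.95
tcp_pos: [0.4813, -0.2512, 0.4709]
top motion 4 [[213, 301], [214, 302], [232, 285], [232, 287]]
hook tab shift px 0.9988043904304504 [0 0]
vial 0.999 [0 0]
sb 1.0 [0 0]
flask 0.821 [ 2 -2]
wash 0.988 [0 0]
```

```bash
python3 -c "
from station import *
print(sign_off())"
```

```text
the job is handed in; nothing more can be done
None
```

The job is handed in at about 33 s of the 69 s: the hook is on the rail at the stop after pressing the buffer in with about 4.5 N, and the pail hangs by its bail from the lower curl; the bottles held still, but the flask check was unclear because the hook covers part of it, and the final state was checked by image code, not by eye.

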